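# Draw the filter out of a washer's drain pump

### The job

A drain pump taken out of the washer stands on the worktop; a swivelling steel keeper between its two sloping sleeves locks both inserts in. Turn the keeper anticlockwise about a quarter turn (seen looking down on the sloping face) and leave it there, then draw the filter - the insert with the flat wing grip - straight out along its sleeve without dragging or lifting the pump; leave the insert with the round knob in place. Bring the filter upright over the white drip tray, lower it gently onto a free spot of the tray so that it stands on its foot, and let go, without disturbing the other things around.

Things in the scene. Friction and masses are not known exactly. Their poses are not given: they have to be found in the camera images.
- port_mid (a point): Middle of the pump's sloping grey face (64 x 170 mm), half-way between its two sleeve mouths. z: sleeve axis, out of the face, up and to the robot side, 35 degrees from vertical; x: up the slope; y: along the row. The mouths lie at y = +50 and -50 mm; bore 32 mm, depth 70 mm. Either insert may be in either sleeve, its flange on the face.
- keeper (a joint): Turn of the steel keeper about z of port_mid, rad: 0 = bar along y, over the flanges of both inserts (locked); grows anticlockwise seen looking down on the face, stop at 1.57; from 1.0 on both flanges are free. Starts at 0 to 0.3. Turns against slight friction (0.05 N m) and stays where it is left.
- keeper_fin (a point): Middle of the keeper's upright grip fin, on its turning axis, 33 mm above the sloping face. The fin is 10 mm thick along x, 36 mm long along y (along the bar); it stands on the bar (16 x 70 x 6 mm), whose top is 19 mm below this point, and ends 20 mm above this point.
- filter_wing (a point): Centre of the filter's wing grip (white plastic, about 110 g). The wing is 14 mm thick along y, 40 mm long along x, 40 mm high along z. Under it a round flange, 46 mm across, 6 mm thick (its top 20 mm below this point), then the slotted shaft, 30 mm across, 62 mm long. z runs along the shaft towards the wing.
- filter: The filter; origin at the centre of the flat foot of its shaft, 88 mm below filter_wing along the shaft; axes as filter_wing.
- plug_knob (a point): Centre of the round knob (24 mm across, 22 mm high) of the other insert, same flange and shaft size as the filter; it stays in its sleeve.
- tray_floor (a point): Centre of the inner floor of the white drip tray (fixed; outside 150 mm along x by 240 mm along y, rim 17 mm high over the worktop, wall 4 mm; floor 4 mm over the worktop). The dosing cup stands somewhere in it.
- dosing_cup: Pale round open cup, 63 mm across, 49 mm tall, standing in the tray; origin at the centre of its underside. Bystander.
- dropper: Small dropper bottle, 33 mm across, 102 mm tall, standing in front of the tray; origin at the centre of its underside. Bystander.
- detergent_jug: Tall white jug with green cap, 89 x 142 mm, 312 mm tall, standing at the back between pump and tray, long side roughly away from the robot; origin at the centre of its underside. Bystander.
- thread_spool: Cream thread spool, 28 mm across, 36 mm tall, in front of the pump; origin at the centre of its underside. Bystander.
- pump: The drain pump, 2.4 kg, standing loose; origin on the worktop under the middle of its foot plate (150 mm along x, 184 mm along y), z up; the sleeves slope towards its -x side. Without inserts and keeper it is about 120 mm high.
There are look-alikes about, which are no part of the job. What is shaped like the filter but orange or turquoise is not meant.

How it is judged:
On the way, in this order (a step that is already met when the one before it is completed fails the run):
1. the keeper is turned at least 1.0 rad with the filter still in its sleeve (value of joint keeper above 1 rad and z of filter in the frame of port_mid below -0.05 m), for 0.1 s.
2. the filter is drawn clear of its sleeve in line with it (z of filter in the frame of port_mid above 0.003 m and angle between the z axis of filter and the z axis of port_mid, either way round below 0.2 rad and x of filter in the frame of port_mid between -0.03 and 0.03 m).
3. the filter is held upright (within 0.15 rad) over the tray, its foot 5 to 150 mm above the floor (x of filter in the frame of tray_floor between -0.066 and 0.066 m and y of filter in the frame of tray_floor between -0.11 and 0.11 m and z of filter in the frame of tray_floor between 0.005 and 0.15 m and angle between filter's own z axis and vertical below 0.15 rad), for 0.1 s.
At the end, for the whole second after the job is handed in: The filter stands upright (within 0.08 rad) on the tray's floor inside the rim, at rest and released; the keeper is still turned at least 1.0 rad; the round-knobbed insert is seated within 10 mm; the pump is within 25 mm and each bystander within 30 mm of where it stood (x of filter in the frame of tray_floor between -0.066 and 0.066 m and y of filter in the frame of tray_floor between -0.11 and 0.11 m and z of filter in the frame of tray_floor between -0.003 and 0.004 m and angle between filter's own z axis and vertical below 0.08 rad and value of joint keeper above 1 rad and z of plug_knob in the frame of port_mid below 0.027 m and distance of pump from where it was at the start of the episode below 0.025 m and distance of each of dosing_cup, dropper, detergent_jug, thread_spool from where it was at the start of the episode below 0.03 m and linear speed of filter below 0.02 m/s); the robot touches nothing.
It fails at once if the pump is dragged or lifted by more than 25 mm (distance of pump from where it was at the start of the episode above 0.025 m).
It fails at once if the round-knobbed insert is drawn out by more than 15 mm (z of plug_knob in the frame of port_mid above 0.032 m).
It fails at once if the drawn filter is let go with its foot more than 15 mm above the tray floor (z of filter in the frame of port_mid above 0.003 m and z of filter in the frame of tray_floor above 0.015 m and contact force between the fingers and filter below 0.05 N).
It fails at once if the cup, dropper, jug or spool is shifted by more than 30 mm (distance of any of dosing_cup, dropper, detergent_jug, thread_spool from where it was at the start of the episode above 0.03 m).
It also fails if it takes over 54 s, if anything falls off the work surface, if the arm or the gripper's body presses on something with over 40 N, if the wrist force passes 120 N, or if a joint passes its speed limit or range.

### The arm

A 6-joint arm with a two-finger parallel gripper is mounted at the origin on a cart in front of the work surface, level with it; the furniture and walls round the work are solid. World frame = base frame: x ahead of the robot, y to its left, z up, the work surface at z = 0. Lengths are in m, angles in rad, forces in N, time in s.
With the tool pointing down it reaches from about 0.375 to 0.9 m from the base axis. Payload 3.1 kg.
Tool frame: the origin (TCP) lies on the centre line of the jaws, within the pads' length; the fingertips stand 25 mm ahead of it and the grasp point (between the pads) lies 6 mm ahead of it; x points along the fingers, y is the direction in which the jaws open and shut, and the axes are right-handed (so a half turn about x gives the same grasp; the last joint's range is limited). The gripper opens to 87 mm and grips with 3 to 60 N. Pads are 19 mm wide; open, the fingers measure 117 mm over their backs; the gripper's body (75 mm by 190 mm) begins 51 mm behind the grasp point.
Start: joints at [0.978, 0.527, 1.433, -0, 1.181, -0.178], TCP at [0.252, 0.572, 0.248] pointing down, gripper open.
Joint ranges: [-3.08, 3.08], [-0.75, 2.2], [0.22, 2.44], [-1.43, 4.57], [0, 2.65], [-2.85, 2.85]. Speed limits (rad/s): [2.79, 2.79, 3.14, 3.14, 3.14, 3.14].

### API

Orientations are given as a unit quaternion [x, y, z, w].
In Python, from rig import robot gives the robot as it stands. The module is installed in compiled form; this text tells all that it offers.
- The arm moves only by the tool move_arm, never from a script. Its argument "commands" is a list of rows, each a list of 5 numbers: the gripper's target within -1 to 1 (shut at 1, half-way at 0, fully open at -1), then the shift along the tool's x, y, z in mm, then the turn about the tool's x in degrees. A call has 1 to 8 rows; each row is the pose to reach, as a shift and turn from the pose commanded when the call began, along the tool's axes at that moment; what a row does not reach only later rows make up. A row lasts 1/12 s, in which the tool goes at most 41.7 mm and 7.16 degrees, less where a joint would pass 70% of its speed; a pose out of reach is approached as far as the arm can. A call with a gripper value outside its range is refused whole. The fingers move at their own pace and stop on an object; "newtons" is the grip in N (left out, the last holds). Time passes only in rows, so rows that repeat a pose let the fingers close. It gives the time, the measured TCP pose, the force and the opening at its end, in the units of the state.
- robot.get_obs(): the state, without advancing time (a new reading comes with each control period).
- robot.camera(name): name is "side" or "top"; returns a dict with "image" (400x640x3 uint8, red, green, blue), "fx", "fy", "cx", "cy" (pixels), "xyz" and "rotation" of the camera in the world. Camera axes: x right, y down, z forward; pixel columns grow to the right and rows downward; lengths in m; the calibration is good to about 2 mm. A picture is of the moment at which its call begins. There is no depth.
- robot.hand_in(): hands the job in, once; it reports no verdict.
Trained networks look in a picture, given as the dict that the camera call returned (one of the last four; its "shot" number tells which), for a name from the list of things; names that differ only in an ending like _2 or _b are one class to them, and where a whole thing is asked for, a point or a joint stands for the part that bears it (a point fixed in the world has none). Each returns a list of dicts, best first, with "p" (0 to 1); they miss things now and then, are a little off and sometimes report something else, mostly with a low value. They report only what shows in the picture. A call takes as long as a camera call. They do not tell look-alikes from the thing itself.
- robot.regions_of(picture, name): "pixels" (400x640 bool, what is visible of it) and "bbox" ([left, top, right, bottom] in pixels, round what is visible of it).
The state is a dict: "time": time; "q": joint angles; "joint_velocities": joint speeds; "joint_torque": joint torques, N m; "position": TCP position; "tool_rot": TCP orientation; "ft_force": force on the tool from outside, world axes, zero at the start; "moment": the same for the moment, N m; "grip_width": finger opening in m.
Only numpy, scipy, OpenCV 4.12 (cv2) and the standard library are available. Lean on these libraries where they do the work, as an engineer would, in place of code of your own. Each camera call takes 0.05 s, during which the arm holds its last target.

## Working session

There is one attempt and no reset: what is moved stays moved. The work goes in short steps, Python scripts to look and compute and a tool call to move; the robot and the scene stay as the last step left them, time stands still between calls to the robot, and variables do not carry over. Pictures are saved under pics/ and viewed, and the job is handed in when it is done.

Besides the shell and the picture viewer there is one more tool, called after "Call:" as name(argument=value, ...) on one line, values as JSON. move_arm: Moves the arm, as the interface text tells. Its arguments: {"type":"object","properties":{"commands":{"type":"array","items":{"type":"array","items":{"type":"number"}}},"newtons":{"type":"number"}},"required":["commands"]}

```bash
ls; mkdir -p pics; python3 - <<'E'
from rig import robot
import cv2,numpy as np
o=robot.get_obs();print({k:np.round(v,3) for k,v in o.items()})
for n in("side","top"):
    c=robot.camera(n);cv2.imwrite(f"pics/{n}0.png",c["image"][:,:,::-1])
    print(n,c["fx"],c["fy"],c["cx"],c["cy"],np.round(c["xyz"],4).tolist(),np.round(c["rotation"],4).tolist(),c["shot"])
    for t in["keeper_fin","filter_wing","filter","plug_knob","pump","dosing_cup","dropper","detergent_jug","thread_spool","tray_floor","keeper","port_mid"]:
        try:
            for r in robot.regions_of(c,t):
                ys,xs=np.nonzero(r["pixels"]);print(t,round(r["p"],2),np.round(r["bbox"],1).tolist(),len(xs),xs.mean().round(1),ys.mean().round(1))
        except Exception as e: print(t,e)
E
```

```text
pics
{'time': np.float64(0.0), 'q': array([ 0.978,  0.528,  1.434,  0.   ,  1.181, -0.178]), 'joint_velocities': array([0.001, 0.001, 0.   , 0.001, 0.001, 0.   ]), 'joint_torque': array([  0.   , -44.004, -17.659,   0.064,   0.058,  -0.   ]), 'position': array([0.251, 0.571, 0.247]), 'tool_rot': array([ 0.145,  0.692, -0.146,  0.692]), 'ft_force': array([-0.146,  0.258, -0.378]), 'moment': array([ 0.022,  0.027, -0.029]), 'grip_width': np.float64(0.087)}
side 400.19267502570676 400.19267502570676 318.41625564875244 204.29562290283477 [0.2236, -1.0828, 0.7] [0.8535, -0.1117, 0.0737, -0.5037] 1
keeper_fin 0.45 [289.9, 158.9, 299.7, 169.0] 33 294.1 162.3
filter_wing 0.69 [254.7, 202.6, 288.1, 217.8] 280 271.5 211.7
filter_wing 0.62 [318.5, 161.7, 334.9, 178.0] 154 327.2 168.0
filter_wing 0.5 [339.0, 255.5, 367.1, 280.7] 502 353.6 266.7
filter_wing 0.47 [288.4, 155.1, 300.8, 165.7] 68 294.0 159.6
filter 0.77 [254.3, 205.7, 288.0, 221.5] 276 271.8 211.7
filter 0.6 [320.2, 159.5, 334.8, 177.0] 195 327.1 167.4
filter 0.42 [285.9, 150.3, 297.7, 164.8] 95 293.8 158.6
pump 0.94 [284.3, 158.1, 
[... 737 characters left out ...]
0.64 [148.2, 150.5, 181.5, 167.2] 522 165.2 159.6
filter 0.9 [269.0, 242.5, 284.3, 278.9] 464 275.8 257.6
filter 0.84 [147.0, 155.4, 184.4, 165.4] 479 164.7 159.6
filter 0.57 [187.8, 203.6, 200.7, 225.1] 251 192.2 213.1
plug_knob 0.71 [225.3, 204.1, 239.5, 222.5] 207 232.2 211.5
plug_knob 0.67 [196.6, 209.6, 225.0, 220.4] 225 210.6 214.6
pump 0.97 [181.0, 178.1, 257.2, 235.3] 3412 220.3 206.4
dosing_cup 0.85 [398.7, 189.4, 416.3, 209.4] 378 407.5 197.4
dosing_cup 0.21 [377.8, 247.7, 394.2, 259.7] 144 386.2 253.2
detergent_jug 0.77 [279.6, 92.0, 335.6, 152.7] 2800 306.0 124.0
tray_floor 0.86 [344.0, 165.0, 443.1, 239.1] 4400 390.9 203.3
keeper 0.55 [196.9, 210.0, 225.7, 221.2] 234 209.9 215.3
```

```bash
python3 - <<'E'
import cv2
s=cv2.imread("pics/side0.png");t=cv2.imread("pics/top0.png")
cv2.imwrite("pics/t1.png",cv2.resize(t[60:300,130:450],None,fx=2.5,fy=2.5,interpolation=cv2.INTER_CUBIC))
cv2.imwrite("pics/s1.png",cv2.resize(s[110:320,200:440],None,fx=2.8,fy=2.8,interpolation=cv2.INTER_CUBIC))
cv2.imwrite("pics/t2.png",cv2.resize(t[165:250,160:280],None,fx=6,fy=6,interpolation=cv2.INTER_CUBIC))
E
```

```text
(no output)
```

View pics/t1.png

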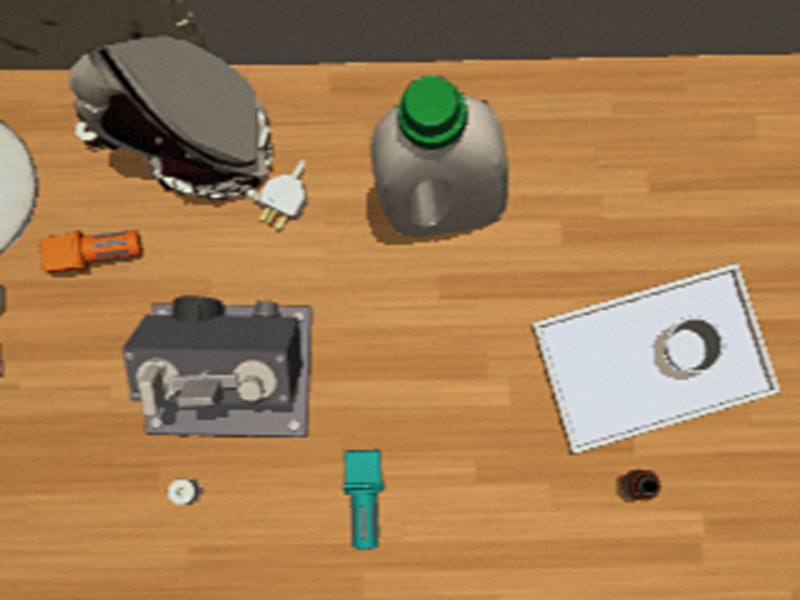

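View pics/s1.png

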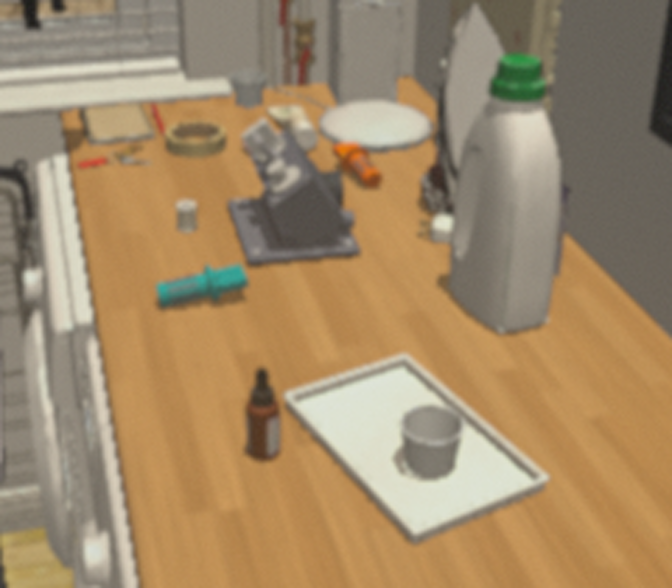

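View pics/t2.png

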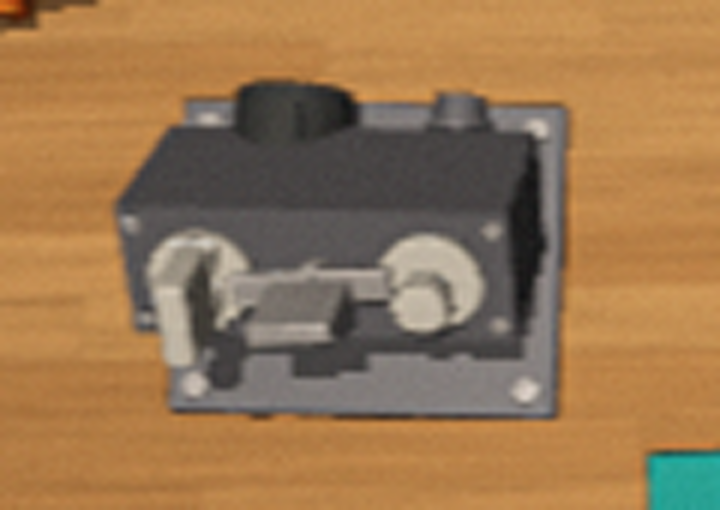

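White wing on the pump at top-view (192,213), knob at (232,211), keeper fin at (210,215). The look-alikes are orange at (165,160) and turquoise at (275,257), both lying on the worktop. The choice is the white one in the pump's left (+y) sleeve. I'll make closer crops to get keypoints.

```bash
python3 - <<'E'
import cv2
def crop(src,x0,y0,w,h,f,out):
    im=cv2.imread(src)[y0:y0+h,x0:x0+w]
    im=cv2.resize(im,None,fx=f,fy=f,interpolation=cv2.INTER_CUBIC)
    for i in range(0,w,5):
        cv2.line(im,(i*f,0),(i*f,8 if (x0+i)%10 else 16),(0,0,255),1)
        if (x0+i)%10==0: cv2.putText(im,str(x0+i),(i*f,28),0,.4,(0,0,255),1)
    for i in range(0,h,5):
        cv2.line(im,(0,i*f),(8 if (y0+i)%10 else 16,i*f),(0,0,255),1)
        if (y0+i)%10==0: cv2.putText(im,str(y0+i),(18,i*f+4),0,.4,(0,0,255),1)
    cv2.imwrite(out,im)
crop("pics/top0.png",175,175,85,62,9,"pics/t3.png")
crop("pics/side0.png",275,145,65,60,9,"pics/s3.png")
E
```

```text
(no output)
```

View pics/t3.png

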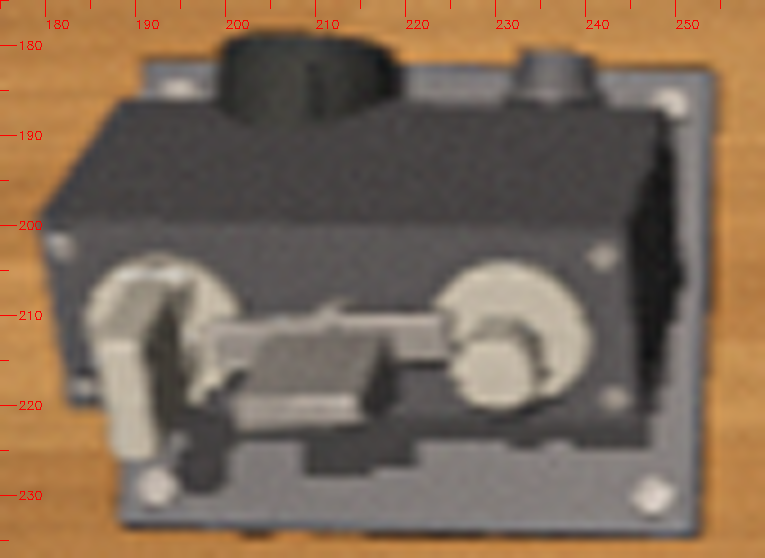

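View pics/s3.png

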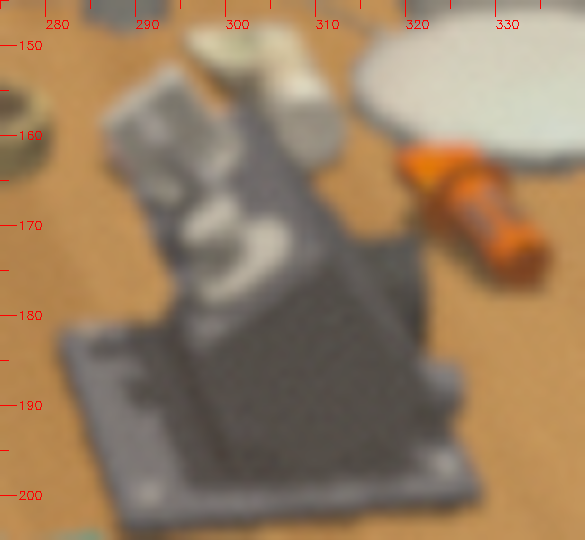

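```bash
cat > h.py <<'E'
import numpy as np,cv2
from scipy.spatial.transform import Rotation as R
from scipy.optimize import least_squares
C={"side":dict(f=400.193,cx=318.416,cy=204.296,t=[0.2236,-1.0828,0.7],q=[0.8535,-0.1117,0.0737,-0.5037]),
"top":dict(f=388.886,cx=315.002,cy=201.537,t=[0.4284,-0.0197,1.1173],q=[-0.6983,0.7136,-0.039,0.0402])}
def proj(n,P):
    c=C[n];p=(np.atleast_2d(P)-c["t"])@R.from_quat(c["q"]).as_matrix()
    return np.c_[c["f"]*p[:,0]/p[:,2]+c["cx"],c["f"]*p[:,1]/p[:,2]+c["cy"]]
def ray(n,u,v,z):
    c=C[n];d=R.from_quat(c["q"]).as_matrix()@[(u-c["cx"])/c["f"],(v-c["cy"])/c["f"],1];t=np.array(c["t"])
    return t+d*(z-t[2])/d[2]
def Rp(yaw): # port axes
    a=np.radians(35);return R.from_euler("z",yaw).as_matrix()@np.array([[np.cos(a),0,-np.sin(a)],[0,1,0],[np.sin(a),0,np.cos(a)]])
E
python3 - <<'E'
from h import *
h=-0.5
T=[((32,85,0),(179.8,199.8)),((32,-85,0),(244,200)),((-32,-85,0),(246.5,222.7)),((-32,85,0),(182.8,219.8)),
((20,57,46),(186.5,213)),((20,43,46),(190.8,212.7)),((-20,57,46),(187.5,225.7)),((-20,43,46),(192,225.5)),((0,-50,6),(231.5,211.5)),((0,-50,28),(229.3,216.5))]
F=[((-5,18,53),(200.5,222.4)),((-5,-18,53),(214.3,221.4)),((5,-18,53),(214.2,218.7)),((5,18,53),(203,219.9))]
S=[((-32,-85,0),(296.5,183.8)),((32,-85,0),(311.5,172.3)),((0,-50,28),(300,173))]
def res(p,full=False):
    M=Rp(p[3]);o=p[:3];r=[]
    for L,n,rot in((T,"top",0),(F,"top",1),(S,"side",0)):
        A=np.array([a for a,_ in L])/1e3;B=np.array([b for _,b in L])+h
        if rot: A=A@R.from_euler("z",p[4]).as_matrix().T
        w=1 if n=="top" else .6
        r.append((proj(n,o+A@M.T)-B)*w)
    r=np.vstack(r)
    return r if full else r.ravel()
s=least_squares(res,[.4,.27,.1,0,.2],loss="soft_l1",f_scale=.7)
print(s.x);print(res(s.x,1).round(1).tolist())
# footplate yaw
for z in(.0,.008):
  Q=np.array([ray("top",u+h,v+h,z) for u,v in[(191,182),(254.5,182.7),(252.7,234.2),(188.3,233.3)]])
  print(z,Q.round(3).tolist(),Q.mean(0), np.linalg.norm(Q[0]-Q[1]),np.linalg.norm(Q[1]-Q[2]))
np.save("port.npy",s.x)
M=Rp(s.x[3])
for nm,a in(("fin",(0,0,33)),("wing",(0,50,26)),("knob",(0,-50,17))):print(nm,s.x[:3]+M@(np.array(a)/1e3))
print("tray",[ray("top",u,v,.017).round(3).tolist() for u,v in((344,190.5),(425,166),(441.5,217),(360,241))])
print("cup",ray("top",407,199.5,.03),"drop",ray("top",386.5,253.5,.1),"spool",ray("top",130+183/2.5,60+491/2.5,.036))
im=cv2.imread("pics/top0.png");im=cv2.resize(im[165:250,165:265],None,fx=8,fy=8,interpolation=cv2.INTER_CUBIC)
def box(c,sz,th=0):
    pts=[np.array(c)+np.array([i*sz[0],j*sz[1],k*sz[2]])/2 for i in(-1,1) for j in(-1,1) for k in(-1,1)]
    A=np.array(pts)/1e3@R.from_euler("z",th).as_matrix().T
    uv=(proj("top",s.x[:3]+A@M.T)+.5-[165,165])*8
    for i in range(8):
        for b in(1,2,4):
            if not i&b: cv2.line(im,tuple(uv[i].astype(int)),tuple(uv[i|b].astype(int)),(0,255,0),1)
box((0,50,26),(40,14,40));box((0,0,33.5),(10,36,39),s.x[4]);box((0,0,11),(16,70,6),s.x[4]);box((0,0,0),(64,170,0));box((0,-50,17),(24,24,22))
cv2.imwrite("pics/ov.png",im)
E
```

```text
[ 0.52696085  0.25173467  0.0951557  -0.04305642  0.10520702]
[[-0.7, -0.7], [0.3, 0.5], [-0.5, -1.2], [-0.1, 0.3], [-1.5, -0.8], [-0.2, -0.4], [-0.2, -0.0], [0.7, 0.3], [-0.0, 0.5], [0.5, -0.2], [0.8, 0.7], [1.0, 0.7], [0.3, 0.0], [-2.6, -0.2], [0.6, 0.6], [0.3, 1.2], [-0.9, -1.8]]
0.0 [[0.621, 0.342, 0.0], [0.615, 0.157, 0.0], [0.465, 0.163, 0.0], [0.472, 0.348, 0.0]] [0.54315238 0.25230536 0.        ] 0.18497170193085538 0.1493812975627081
0.008 [[0.619, 0.339, 0.008], [0.613, 0.156, 0.008], [0.465, 0.161, 0.008], [0.472, 0.345, 0.008]] [0.54233074 0.25035776 0.008     ] 0.183647282692113 0.14831170982396144
fin [0.50805037 0.25254939 0.12218771]
wing [0.51421384 0.30233023 0.11645365]
knob [0.51506693 0.20220072 0.10908128]
tray [[0.582, -0.103, 0.017], [0.648, -0.337, 0.017], [0.5, -0.376, 0.017], [0.438, -0.143, 0.017]]
cup [ 0.55088855 -0.27805341  0.03      ] drop [ 0.40333808 -0.20157653  0.1       ] spool [0.40467248 0.29222221 0.036     ]
```

View pics/ov.png

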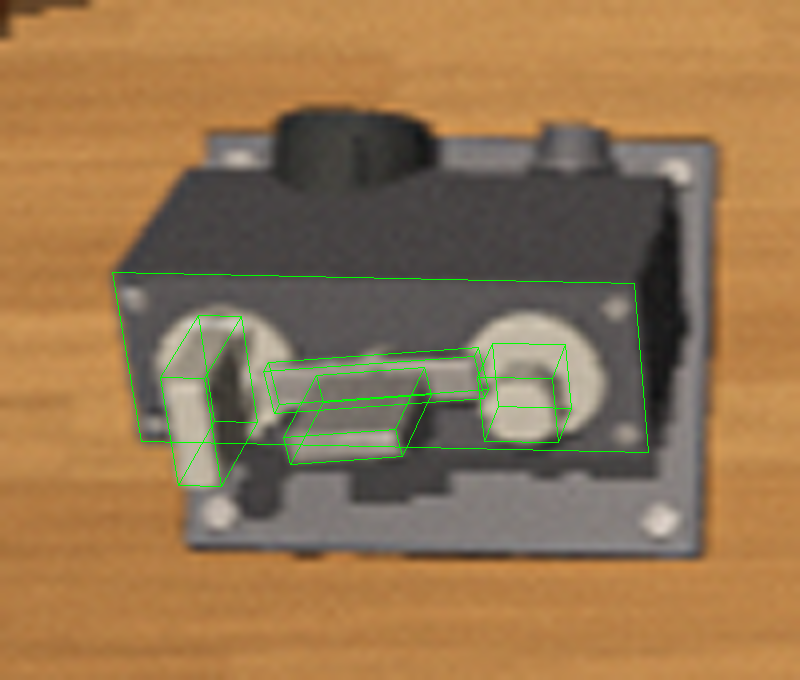

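```bash
cat >> h.py <<'E'
def go(x,y,z,jaw=None):
    from rig import robot
    o=robot.get_obs();M=R.from_quat(o["tool_rot"]).as_matrix();p=np.array(o["position"])
    d=M.T@(np.array([x,y,z])-p)*1e3
    cur=np.degrees(np.arctan2(M[1,1],M[0,1]))
    s=f"t={o['time']:.2f} pos={p.round(4)} shift={d.round(1)} jaw={cur:.1f} xdown={M[2,0]:.4f} w={o['grip_width']:.4f} q6={o['q'][5]:.2f} f={np.round(o['ft_force'],1)}"
    if jaw is not None:
        # turn about tool x (down): positive turn lowers world yaw
        t=(cur-jaw+90)%180-90; s+=f" turn={t:.1f}"
    print(s)
E
python3 -c "
from h import *
go(.505,.2525,.23,40)"
```

```text
t=1.30 pos=[0.2518 0.572  0.2476] shift=[  17.5 -190.4  360.5] jaw=66.2 xdown=-1.0000 w=0.0870 q6=-0.18 f=[-0.1  0.2 -0.3] turn=26.2
```

Call:
move_arm(commands=[[-0.15,0,-25,46,4],[-0.15,0,-45,86,8],[-0.15,0,-65,124,12],[-0.15,0,-87,164,16],[-0.15,0,-110,206,20],[-0.15,0,-130,246,24],[-0.15,5,-150,286,26],[-0.15,10,-170,322,26]], newtons=10)

```text
time: 1.97
position: [0.4603, 0.3096, 0.2412]
tool_rot: [0.298, 0.641, -0.297, 0.642]
ft_force: [0.5, 0.7, -0.1]
grip_width: 0.051
```

```bash
python3 -c "
from h import *
go(.505,.2525,.23,40)"
```

```text
t=1.97 pos=[0.4603 0.3096 0.2412] shift=[11.3 -2.7 72.5] jaw=40.2 xdown=-1.0000 w=0.0510 q6=-0.31 f=[ 0.5  0.7 -0.1] turn=0.2
```

Call:
move_arm(commands=[[-0.15,4,-10,20,0],[-0.15,8,-20,38,0],[-0.15,8,-20,38,0],[-0.15,8,-20,38,0]])

```text
time: 2.3
position: [0.4683, 0.2684, 0.2325]
tool_rot: [0.298, 0.641, -0.298, 0.641]
ft_force: [-0.1, -0.6, 0.1]
grip_width: 0.0502
```

```bash
python3 -c "
from h import *
go(.505,.2525,.141,40)"
```

```text
t=2.30 pos=[0.4683 0.2684 0.2325] shift=[91.5 17.8 35.8] jaw=40.1 xdown=-1.0000 w=0.0502 q6=-0.39 f=[-0.1 -0.6  0.1] turn=0.1
```

Call:
move_arm(commands=[[-0.15,0,9,18,0],[-0.15,0,18,36,0],[-0.15,20,18,36,0],[-0.15,40,18,36,0],[-0.15,50,18,36,0],[-0.15,55,18,36,0],[-0.15,55,18,36,0]])

```text
time: 2.88
position: [0.5041, 0.2541, 0.1767]
tool_rot: [0.297, 0.642, -0.298, 0.641]
ft_force: [-0.5, 0.8, 0.6]
grip_width: 0.0499
```

```bash
cat >> h.py <<'E'
def snap(tag,top=(165,165,100,80),side=(265,130,90,80),f=8):
    from rig import robot
    for n,b in(("top",top),("side",side)):
        if b is None: continue
        c=robot.camera(n);im=c["image"][:,:,::-1]
        x,y,w,h=b;ff=min(f,800/w,600/h)
        cv2.imwrite(f"pics/{tag}_{n}.png",cv2.resize(im[y:y+h,x:x+w],None,fx=ff,fy=ff,interpolation=cv2.INTER_CUBIC))
E
python3 -c "
from h import *
go(.505,.2525,.141,40)
snap('a')"
```

```text
t=2.88 pos=[0.5041 0.2541 0.1767] shift=[35.7 -0.2  1.9] jaw=40.3 xdown=-1.0000 w=0.0499 q6=-0.43 f=[-0.5  0.8  0.6] turn=0.3
```

View pics/a_side.png

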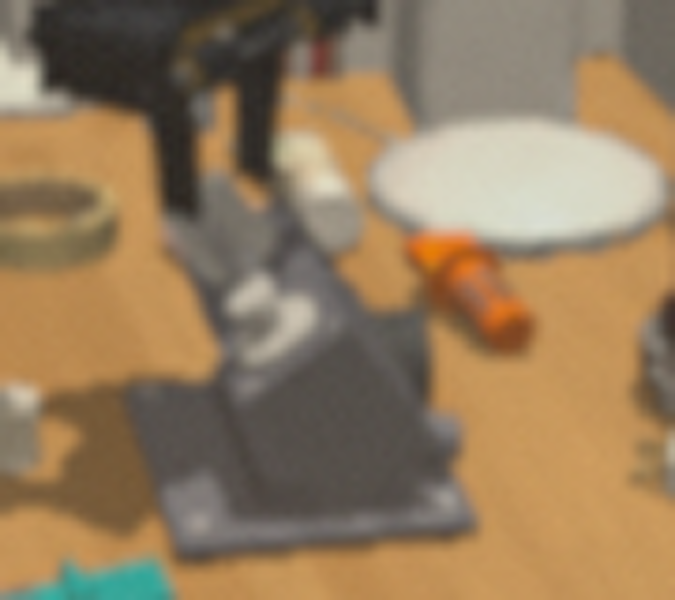

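View pics/a_top.png

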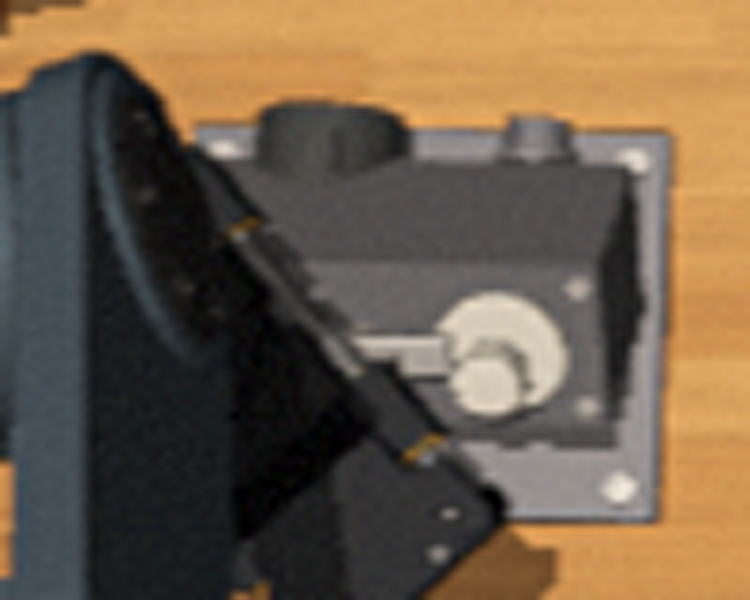

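Side view: the fingers at about (290,153) straddle the fin at (293,160). Top view: the jaws are diagonal over the fin, clear of the knob. I'll descend.

Call:
move_arm(commands=[[-0.15,12,0,1,0],[-0.15,24,0,2,0],[-0.15,35,0,2,0],[-0.15,35,0,2,0],[-0.15,35,0,2,0]])

```text
time: 3.4
position: [0.5064, 0.252, 0.1427]
tool_rot: [0.298, 0.642, -0.298, 0.641]
ft_force: [0.2, -0.3, -0.8]
grip_width: 0.05
```

Call:
move_arm(commands=[[0.3,0,0,0,0],[0.5,0,0,0,0],[0.6,0,0,0,0],[0.6,0,0,0,0],[0.6,0,0,0,0],[0.7,0,0,0,0],[0.7,0,0,0,0],[0.7,0,0,0,0]], newtons=8)

```text
time: 4.07
position: [0.5047, 0.2506, 0.1429]
tool_rot: [0.296, 0.642, -0.299, 0.641]
ft_force: [-2.5, -4.5, 1.5]
grip_width: 0.0403
```

```bash
python3 -c "
from h import *
go(.505,.2525,.141,40)
snap('b')"
```

```text
t=4.07 pos=[0.5047 0.2506 0.1429] shift=[ 1.9  1.4 -1.3] jaw=40.3 xdown=-1.0000 w=0.0403 q6=-0.44 f=[-2.5 -4.5  1.5] turn=0.3
```

View pics/b_side.png

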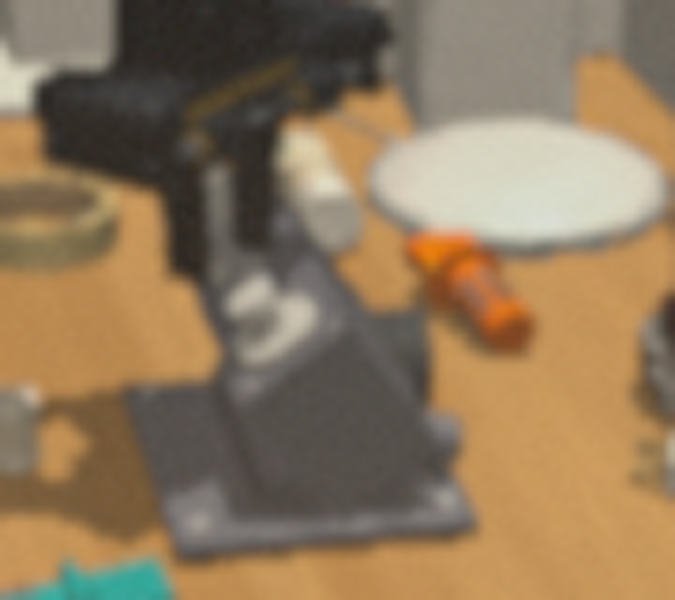

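View pics/b_top.png

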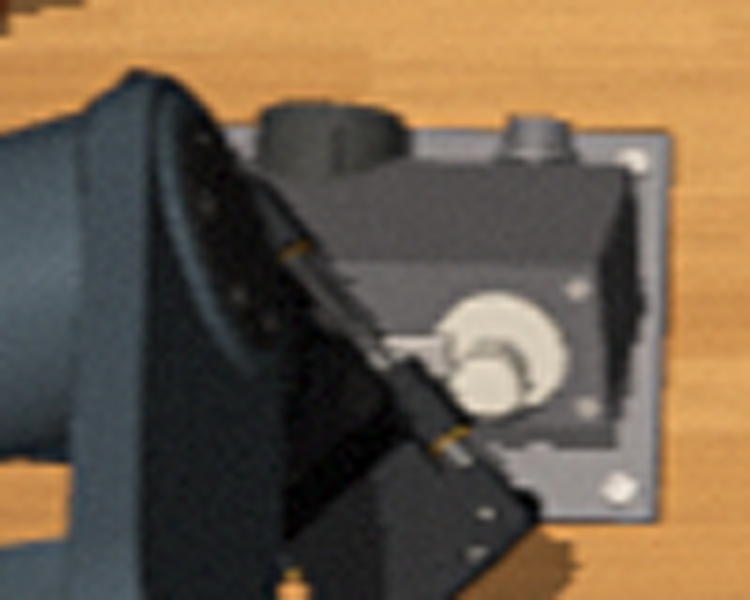

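Call:
move_arm(commands=[[0.7,0,0,0,-5],[0.7,0,0,0,-10],[0.7,0,0,0,-15],[0.7,0,0,0,-20],[0.7,0,0,0,-20]], newtons=6)

```text
time: 4.58
position: [0.5046, 0.2502, 0.1433]
tool_rot: [0.179, 0.685, -0.182, 0.683]
ft_force: [-4.4, -6.4, 6.5]
grip_width: 0.0312
```

```bash
python3 -c "
from h import *
go(.505,.2525,.141,90)
snap('c')"
```

```text
t=4.58 pos=[0.5046 0.2502 0.1433] shift=[ 2.3  2.2 -0.8] jaw=60.5 xdown=-1.0000 w=0.0312 q6=-0.79 f=[-4.4 -6.4  6.5] turn=-29.5
```

View pics/c_top.png

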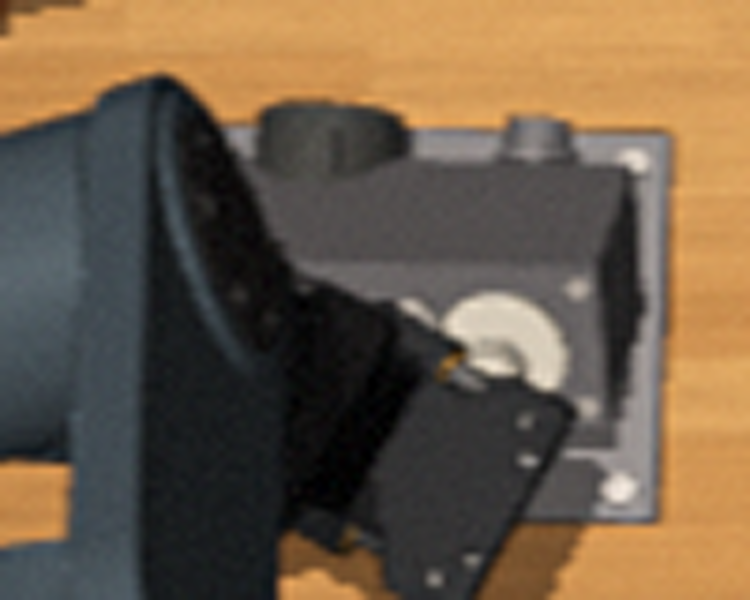

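View pics/c_side.png

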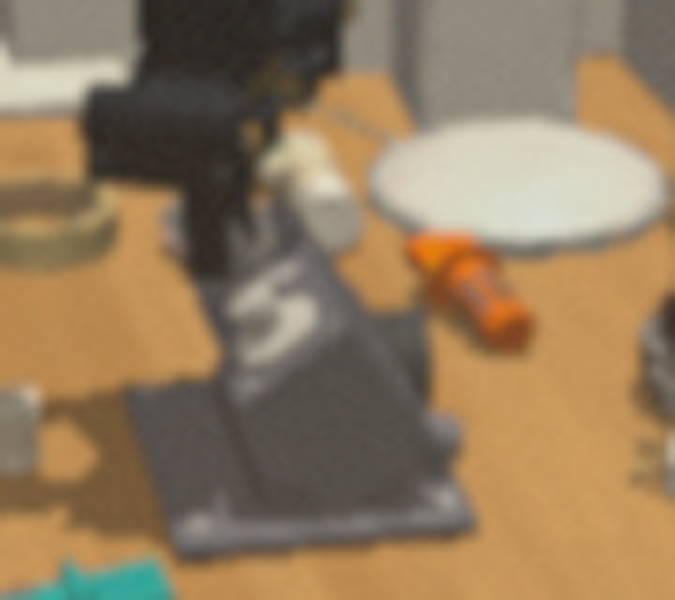

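The keeper follows: its bar end is now at (217,204) and the pump hasn't moved. I'll continue the turn.

Call:
move_arm(commands=[[0.7,0,0,0,-5],[0.7,0,0,0,-10],[0.7,0,0,0,-15],[0.7,0,0,0,-20],[0.7,0,0,0,-25],[0.7,0,0,0,-30],[0.7,0,0,0,-30],[0.7,0,0,0,-30]])

```text
time: 5.35
position: [0.5063, 0.2512, 0.1432]
tool_rot: [-0.001, 0.707, 0.0, 0.707]
ft_force: [-2.0, -3.9, 1.9]
grip_width: 0.013
```

```bash
python3 -c "
from h import *
go(.505,.2525,.141,88)
snap('d')"
```

```text
t=5.35 pos=[0.5063 0.2512 0.1432] shift=[ 2.2  1.3 -1.3] jaw=90.1 xdown=-1.0000 w=0.0130 q6=-1.31 f=[-2.  -3.9  1.9] turn=2.1
```

View pics/d_top.png

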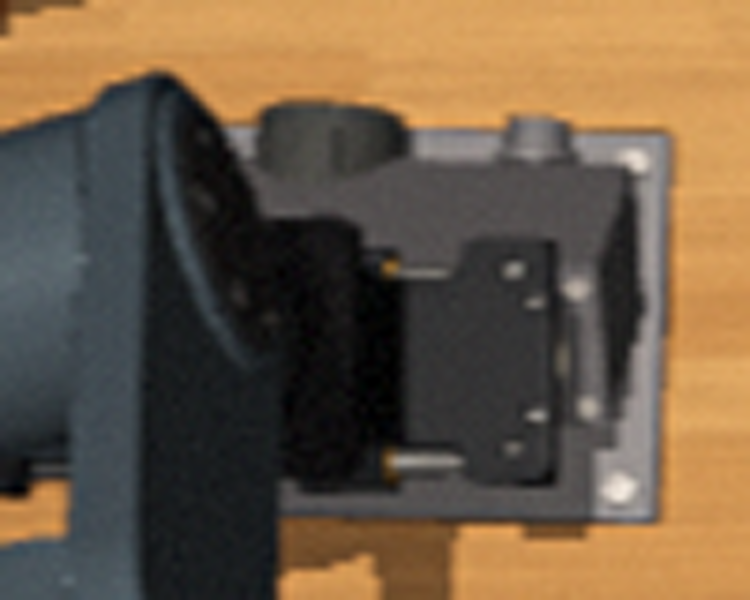

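View pics/d_side.png

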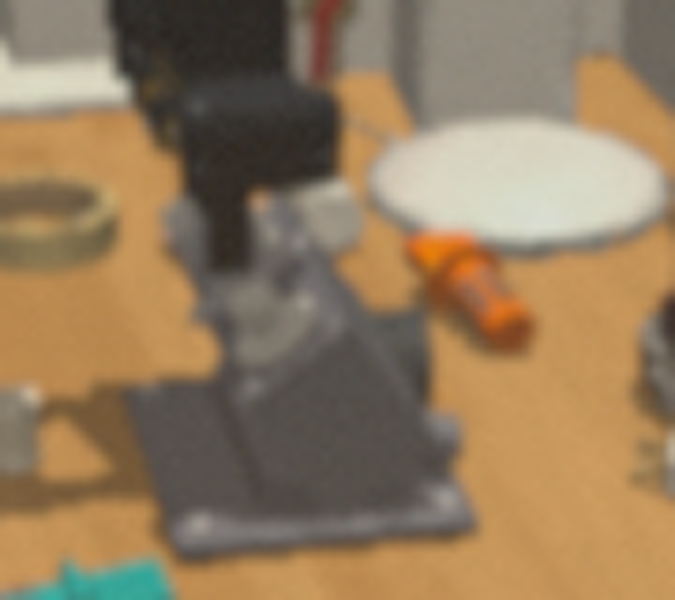

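Call:
move_arm(commands=[[0.35,0,0,0,0],[0.25,0,0,0,0],[0.25,0,0,0,0],[0.25,-15,0,0,0],[0.25,-35,0,0,0],[0.25,-55,0,0,2],[0.25,-60,0,0,2],[0.25,-60,0,0,2]])

```text
time: 6.12
position: [0.5077, 0.2526, 0.2041]
tool_rot: [0.011, 0.705, -0.01, 0.709]
ft_force: [0.1, -0.3, 0.5]
grip_width: 0.0325
```

```bash
python3 -c "
from h import *
go(.509,.302,.2,88)
snap('e')"
```

```text
t=6.12 pos=[0.5077 0.2526 0.2041] shift=[ 4.2 49.4 -0.2] jaw=88.3 xdown=-1.0000 w=0.0325 q6=-1.28 f=[ 0.1 -0.3  0.5] turn=0.3
```

View pics/e_top.png

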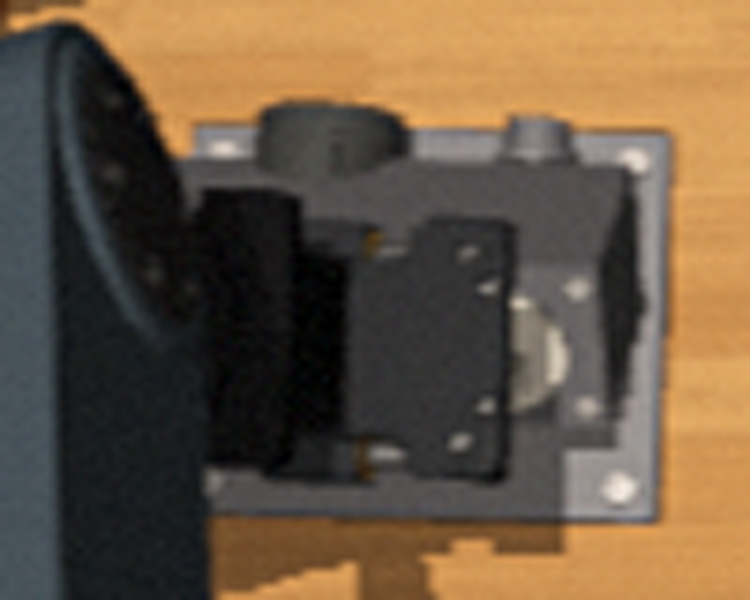

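View pics/e_side.png

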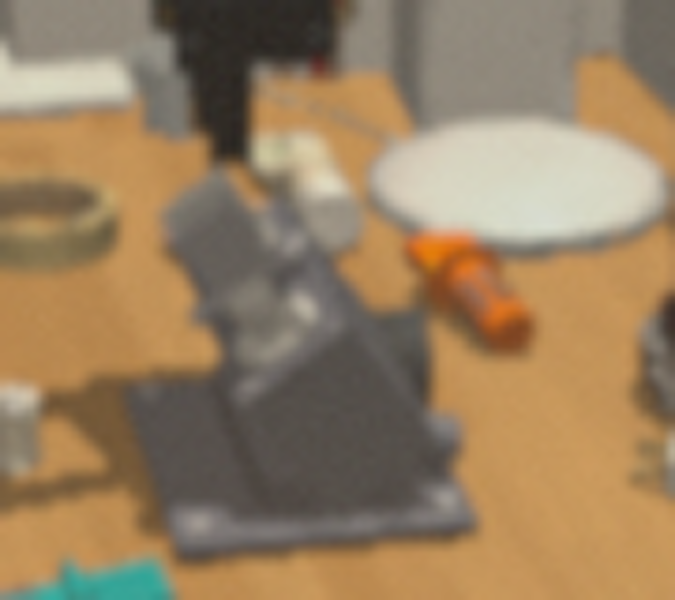

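The fin now shows broadside in the side view, so the keeper is turned. Next, go over the wing.

Call:
move_arm(commands=[[0.15,0,16,0,0],[0.15,0,34,0,0],[0.15,4,50,0,0],[0.15,4,50,0,0],[0.15,4,50,0,0]])

```text
time: 6.63
position: [0.5069, 0.3019, 0.1969]
tool_rot: [0.01, 0.708, -0.011, 0.706]
ft_force: [-0.5, -0.2, -0.6]
grip_width: 0.0368
```

```bash
python3 -c "
from h import *
go(.509,.302,.130,88)
snap('f')"
```

```text
t=6.63 pos=[0.5069 0.3019 0.1969] shift=[66.9  0.3  2.3] jaw=88.3 xdown=-1.0000 w=0.0368 q6=-1.19 f=[-0.5 -0.2 -0.6] turn=0.3
```

View pics/f_top.png

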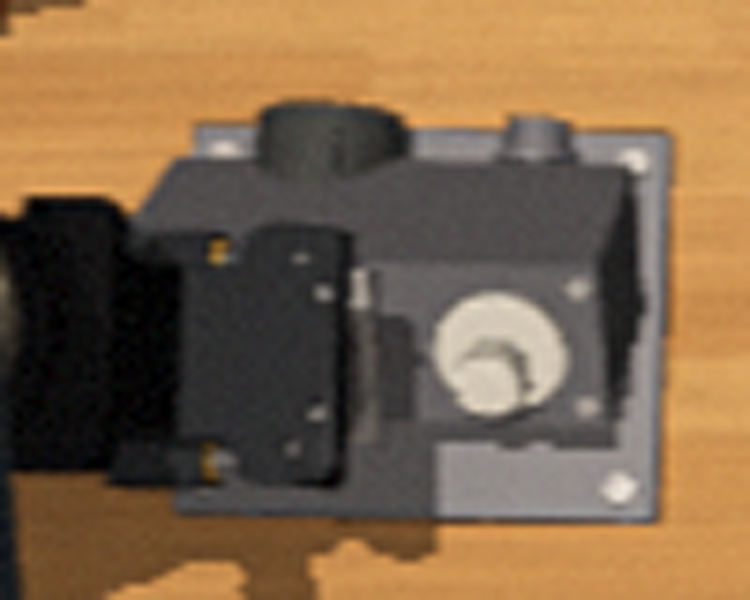

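View pics/f_side.png

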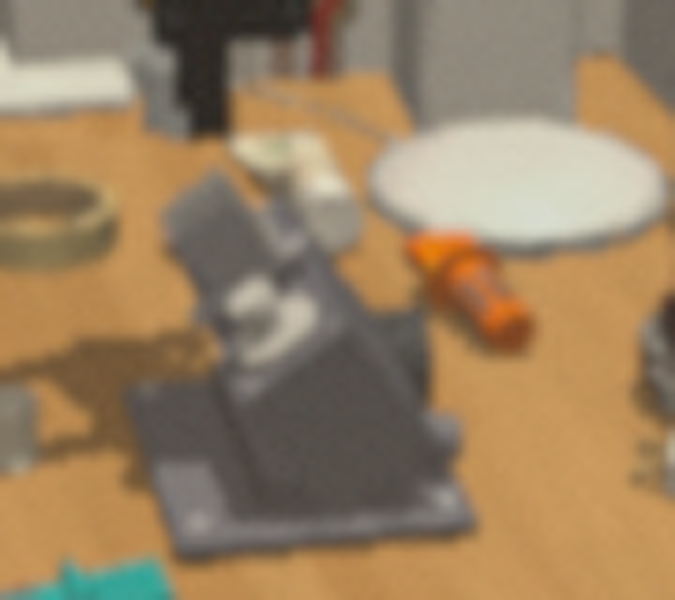

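Call:
move_arm(commands=[[0.15,20,0,1,0],[0.15,35,0,2,0],[0.15,48,0,2,0],[0.15,57,0,2,0],[0.15,65,0,2,0],[0.15,65,0,2,0]])

```text
time: 7.23
position: [0.5091, 0.3008, 0.132]
tool_rot: [0.011, 0.708, -0.012, 0.706]
ft_force: [-0.7, 0.2, 0.4]
grip_width: 0.0372
```

Call:
move_arm(commands=[[0.6,0,0,0,0],[1,0,0,0,0],[1,0,0,0,0],[1,0,0,0,0],[1,0,0,0,0],[1,0,0,0,0]], newtons=15)

```text
time: 7.73
position: [0.5103, 0.3011, 0.1344]
tool_rot: [0.01, 0.707, -0.011, 0.707]
ft_force: [-0.1, -3.2, 4.2]
grip_width: 0.0143
```

```bash
python3 -c "
from h import *
go(.509,.302,.130,88)
snap('g')"
```

```text
t=7.73 pos=[0.5103 0.3011 0.1344] shift=[ 4.4  0.8 -1.3] jaw=88.3 xdown=-1.0000 w=0.0143 q6=-1.19 f=[-0.1 -3.2  4.2] turn=0.3
```

View pics/g_top.png

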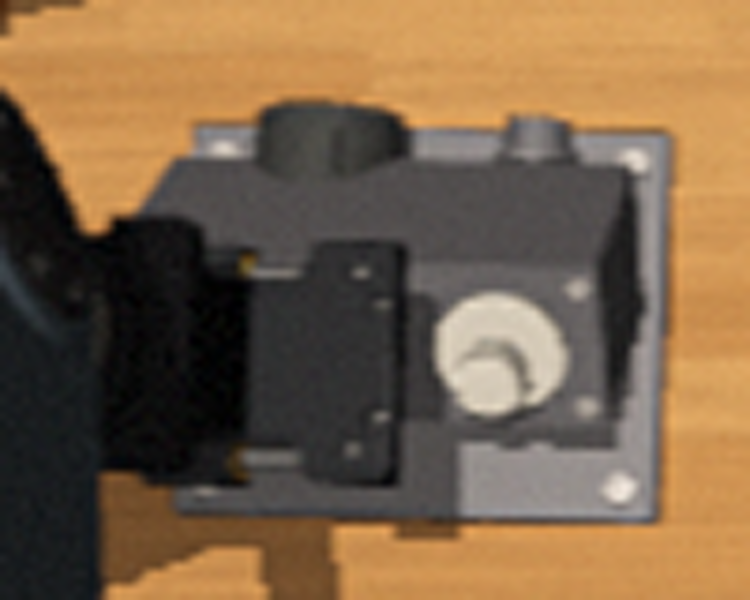

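View pics/g_side.png

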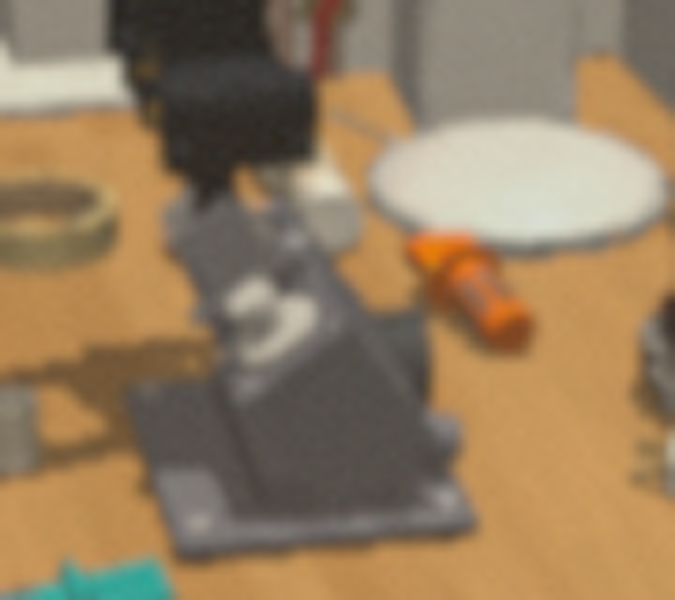

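Call:
move_arm(commands=[[1,0,0,0,0],[1,0,0,0,0],[1,-3.3,0,-2.3,0],[1,-6.6,0,-4.6,0],[1,-9.8,0,-6.9,0],[1,-13.1,0,-9.2,0]], newtons=45)

```text
time: 8.33
position: [0.5015, 0.3018, 0.1469]
tool_rot: [0.011, 0.706, -0.011, 0.708]
ft_force: [3.5, -4.1, -2.4]
grip_width: 0.0136
```

```bash
python3 -c "
from h import *
go(.509,.302,.130,88)
snap('i')"
```

```text
t=8.33 pos=[0.5015 0.3018 0.1469] shift=[16.9  0.5  7.5] jaw=88.2 xdown=-1.0000 w=0.0136 q6=-1.19 f=[ 3.5 -4.1 -2.4] turn=0.2
```

View pics/i_side.png

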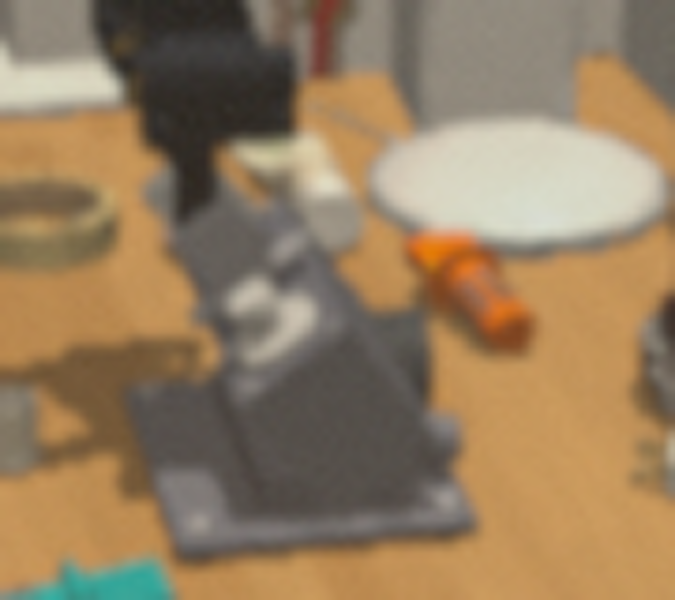

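Call:
move_arm(commands=[[1,-5,0,-3.5,0],[1,-10,0,-7,0],[1,-15,0,-10.5,0],[1,-20,0,-14,0],[1,-25,0,-17.5,0],[1,-30,0,-21,0],[1,-35,0,-24.5,0],[1,-35,0,-24.5,0]])

```text
time: 9.1
position: [0.4751, 0.3033, 0.1829]
tool_rot: [0.011, 0.707, -0.01, 0.707]
ft_force: [-1.0, -2.5, 4.5]
grip_width: 0.0139
```

```bash
python3 -c "
from h import *
go(.509,.302,.130,88)
snap('j')"
```

```text
t=9.10 pos=[0.4751 0.3033 0.1829] shift=[52.9 -0.3 34. ] jaw=88.2 xdown=-1.0000 w=0.0139 q6=-1.17 f=[-1.  -2.5  4.5] turn=0.2
```

View pics/j_side.png

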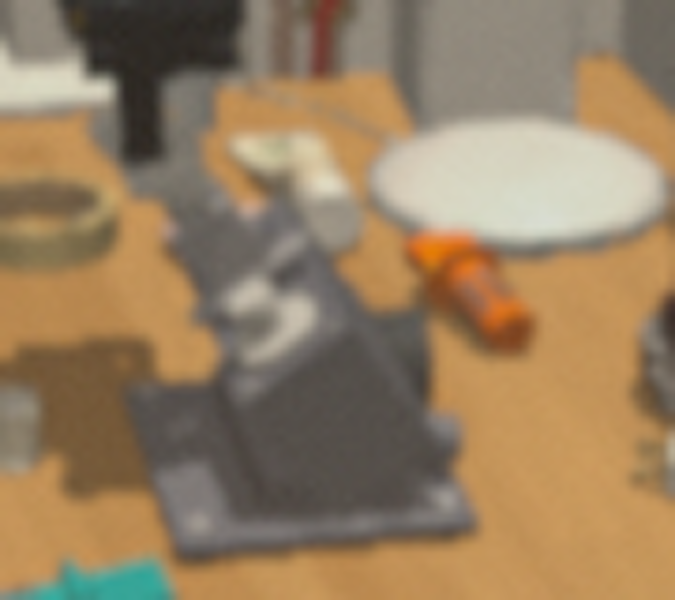

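View pics/j_top.png

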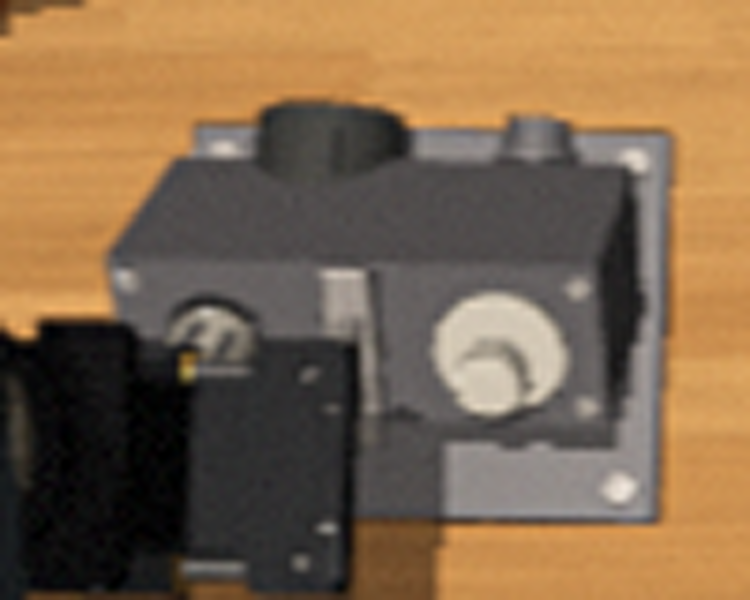

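Call:
move_arm(commands=[[1,-4,0,-2.8,0],[1,-8,0,-5.6,0],[1,-12,0,-8.4,0],[1,-16,0,-11.2,0],[1,-20,0,-14,0],[1,-24,0,-16.8,0],[1,-24,0,-16.8,0]])

```text
time: 9.78
position: [0.459, 0.3035, 0.2065]
tool_rot: [0.011, 0.707, -0.011, 0.707]
ft_force: [-0.7, 0.5, -1.9]
grip_width: 0.0138
```

```bash
python3 -c "
from h import *
go(.509,.302,.130,88)
snap('k')"
```

```text
t=9.78 pos=[0.459  0.3035 0.2065] shift=[76.6 -0.1 50. ] jaw=88.3 xdown=-1.0000 w=0.0138 q6=-1.16 f=[-0.7  0.5 -1.9] turn=0.3
```

View pics/k_side.png

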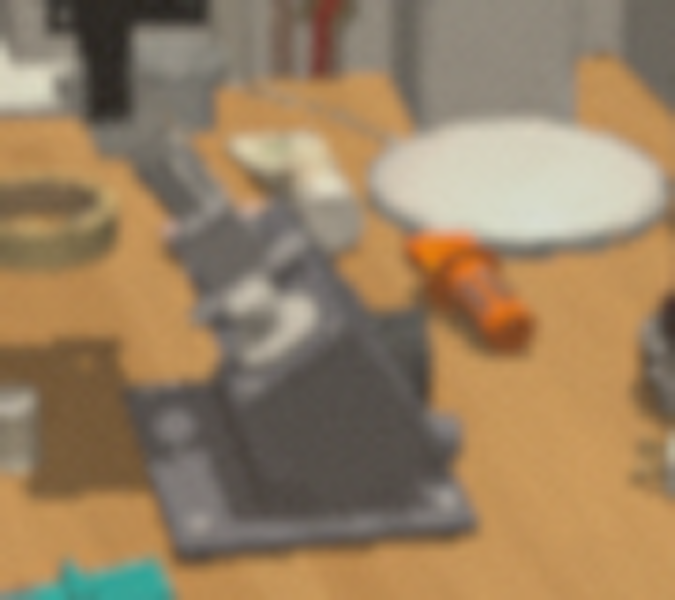

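View pics/k_top.png

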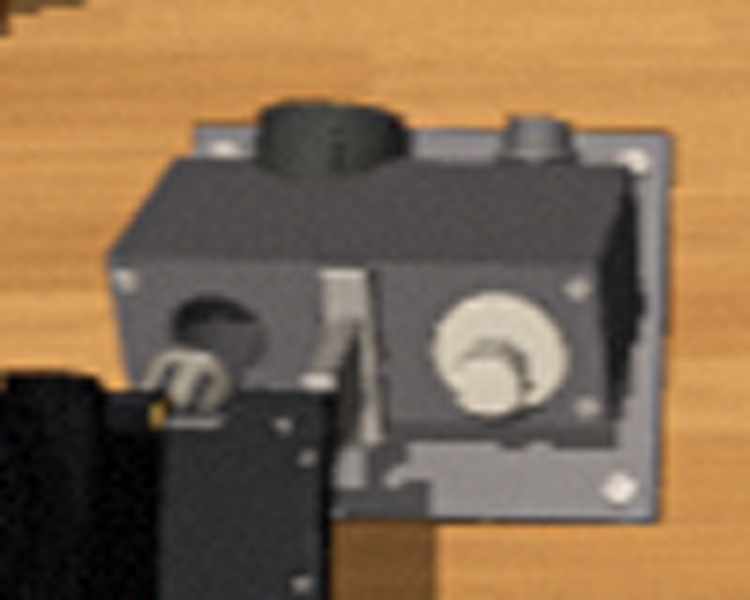

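Call:
move_arm(commands=[[1,-8,0,-3,0],[1,-24,0,-3,0],[1,-42,0,-3,0],[1,-60,0,-3,0],[1,-78,0,-3,0],[1,-90,0,-3,0],[1,-95,0,-3,0],[1,-95,0,-3,0]])

```text
time: 10.55
position: [0.457, 0.3036, 0.3022]
tool_rot: [0.011, 0.706, -0.01, 0.708]
ft_force: [0.4, -0.4, -1.6]
grip_width: 0.0136
```

Call:
move_arm(commands=[[1,0,-8,1,0],[1,0,-24,3,0],[1,0,-48,6,0],[1,0,-74,9,0],[1,0,-100,12,0],[1,0,-126,15,0],[1,0,-152,18,0],[1,0,-178,21,0]])

```text
time: 11.22
position: [0.4708, 0.123, 0.2994]
tool_rot: [0.011, 0.708, -0.011, 0.706]
ft_force: [0.5, 0.0, -1.2]
grip_width: 0.0136
```

Call:
move_arm(commands=[[1,0,-28,3,0],[1,0,-56,6,0],[1,0,-84,9,0],[1,0,-112,12,0],[1,0,-140,15,0],[1,0,-165,18,0],[1,0,-185,18,0],[1,0,-195,18,0]])

```text
time: 11.88
position: [0.4831, -0.0733, 0.2995]
tool_rot: [0.012, 0.708, -0.012, 0.706]
ft_force: [0.4, 0.1, -1.5]
grip_width: 0.0139
```

```bash
python3 -c "
from h import *
go(.508,-.17,.2,88)
snap('l',top=(300,140,160,120),side=(230,130,190,150))"
```

```text
t=11.88 pos=[ 0.4831 -0.0733  0.2995] shift=[ 99.4 -95.8  28.3] jaw=88.1 xdown=-1.0000 w=0.0139 q6=-1.92 f=[ 0.4  0.1 -1.5] turn=0.1
```

View pics/l_side.png

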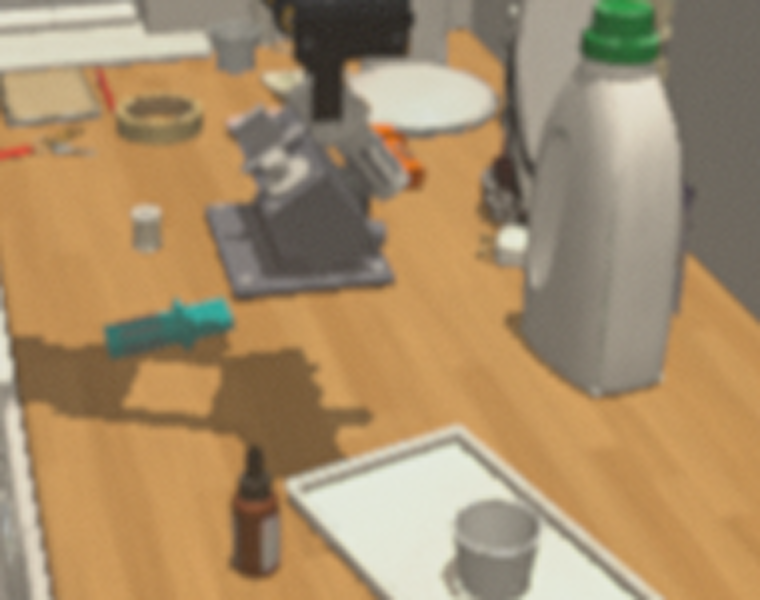

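View pics/l_top.png

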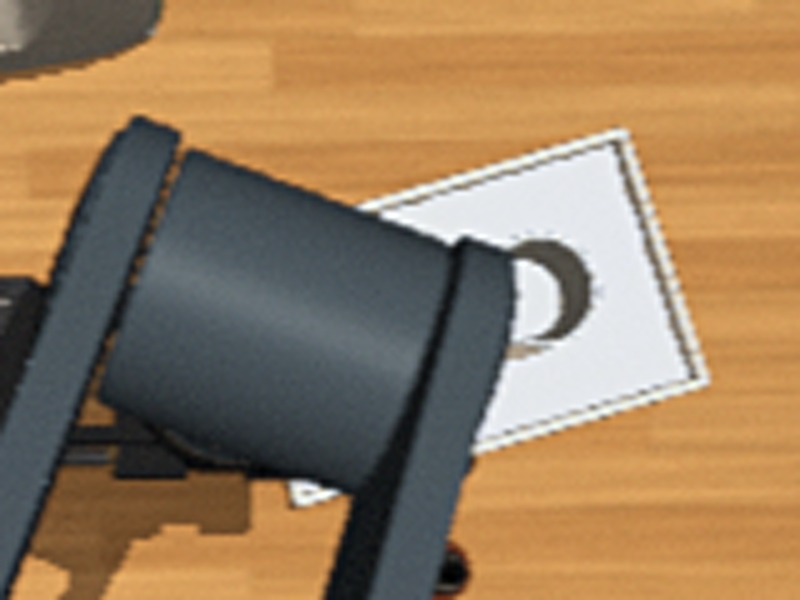

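Call:
move_arm(commands=[[1,0,-25,7,0],[1,0,-50,14,0],[1,0,-75,21,0],[1,15,-90,26,0],[1,40,-97,26,0],[1,65,-97,26,0],[1,90,-97,26,0],[1,100,-97,26,0]])

```text
time: 12.65
position: [0.5047, -0.166, 0.1973]
tool_rot: [0.012, 0.709, -0.009, 0.705]
ft_force: [0.0, 0.6, -0.7]
grip_width: 0.0136
```

```bash
python3 -c "
from h import *
go(.508,-.17,.13,88)
snap('m',top=(300,140,160,120),side=(270,180,130,110))"
```

```text
t=12.65 pos=[ 0.5047 -0.166   0.1973] shift=[67.3 -4.2  3.9] jaw=88.3 xdown=-1.0000 w=0.0136 q6=-2.07 f=[ 0.   0.6 -0.7] turn=0.3
```

View pics/m_side.png

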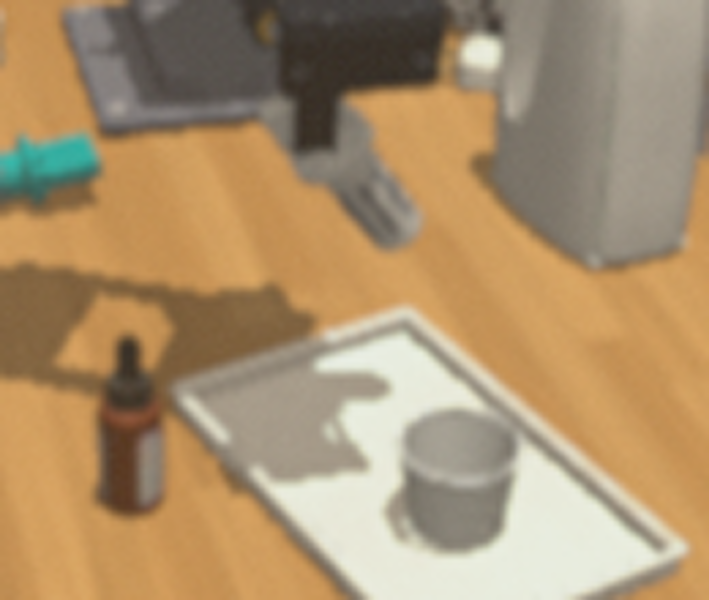

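Call:
move_arm(commands=[[1,15,-2,2,0],[1,35,-4,4,0],[1,55,-4,4,0],[1,68,-4,4,0],[1,73,-4,4,0],[1,73,-4,4,0]])

```text
time: 13.25
position: [0.5111, -0.1721, 0.1278]
tool_rot: [0.011, 0.707, -0.011, 0.707]
ft_force: [0.3, 0.2, -0.4]
grip_width: 0.0141
```

Call:
move_arm(commands=[[1,0,0,0,0],[1,0,0,0,0],[1,0,0,0,0]], newtons=8)

```text
time: 13.5
position: [0.5117, -0.1729, 0.129]
tool_rot: [0.01, 0.706, -0.011, 0.708]
ft_force: [0.6, 0.6, -0.5]
grip_width: 0.0138
```

```bash
python3 -c "
from h import *
go(.508,-.17,.124,88)
snap('n',top=None,side=(270,180,130,110))"
```

```text
t=13.50 pos=[ 0.5117 -0.1729  0.129 ] shift=[ 5.   2.8 -3.7] jaw=88.2 xdown=-1.0000 w=0.0138 q6=-2.07 f=[ 0.6  0.6 -0.5] turn=0.2
```

View pics/n_side.png

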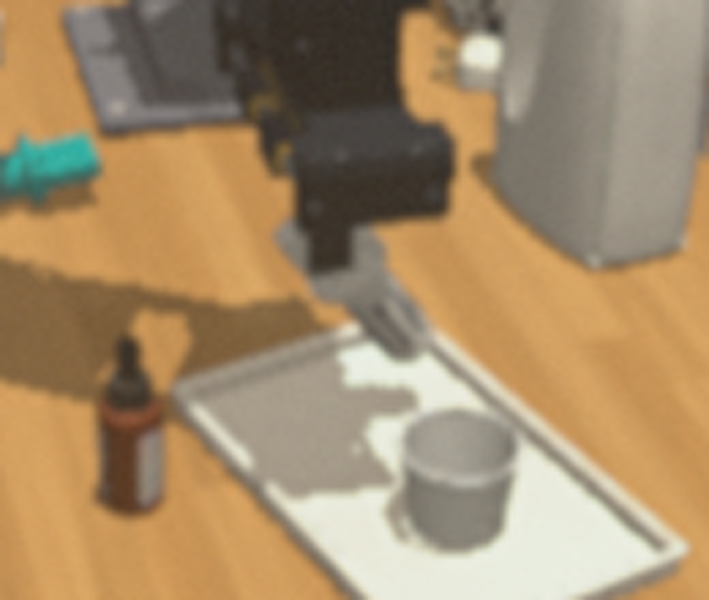

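Call:
move_arm(commands=[[1,4,2,-2,0],[1,4,2,-2,0],[1,4,2,-2,0],[1,4,2,-2,0]], newtons=3)

```text
time: 13.88
position: [0.5088, -0.1704, 0.1237]
tool_rot: [0.011, 0.707, -0.011, 0.707]
ft_force: [0.0, 0.6, -1.5]
grip_width: 0.014
```

```bash
python3 -c "
from h import *
go(.508,-.17,.124,88)
snap('o',top=None,side=(270,180,130,110))"
```

```text
t=13.88 pos=[ 0.5088 -0.1704  0.1237] shift=[-0.3  0.4 -0.8] jaw=88.2 xdown=-1.0000 w=0.0140 q6=-2.07 f=[ 0.   0.6 -1.5] turn=0.2
```

View pics/o_side.png

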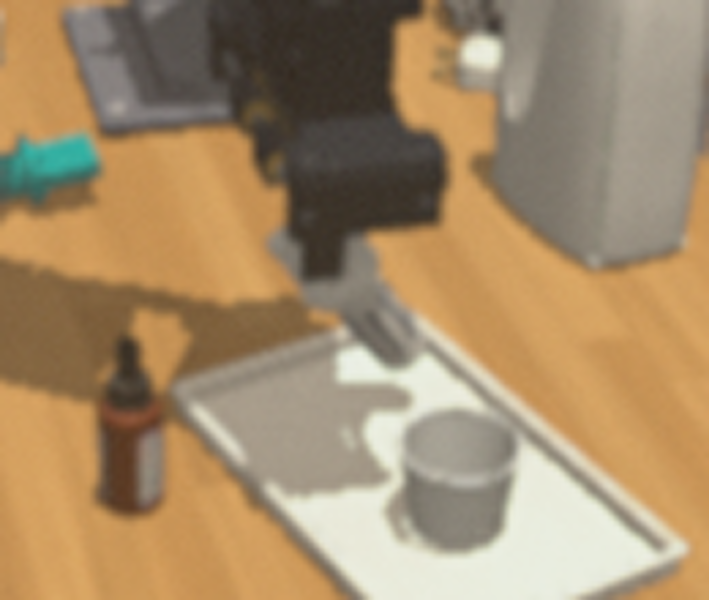

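At 3 N it doesn't swing; it is still tilted about 35°. I'll try a gentle inertial nudge by accelerating the grip towards +x, low over the tray.

Call:
move_arm(commands=[[1,0,0,-15,0],[1,0,0,-35,0],[1,0,0,-50,0],[1,0,0,-50,0],[1,-10,0,-10,0],[1,-20,0,30,0],[1,-20,0,30,0],[1,-20,0,30,0]])

```text
time: 14.6
position: [0.5431, -0.1726, 0.1449]
tool_rot: [0.009, 0.705, -0.012, 0.709]
ft_force: [0.3, 0.5, -1.3]
grip_width: 0.0141
```

```bash
python3 -c "
from h import *
go(.508,-.17,.124,88)
snap('p',top=None,side=(270,180,130,110))"
```

```text
t=14.60 pos=[ 0.5431 -0.1726  0.1449] shift=[ 20.7   1.6 -35.3] jaw=88.3 xdown=-1.0000 w=0.0141 q6=-2.05 f=[ 0.3  0.5 -1.3] turn=0.3
```

View pics/p_side.png

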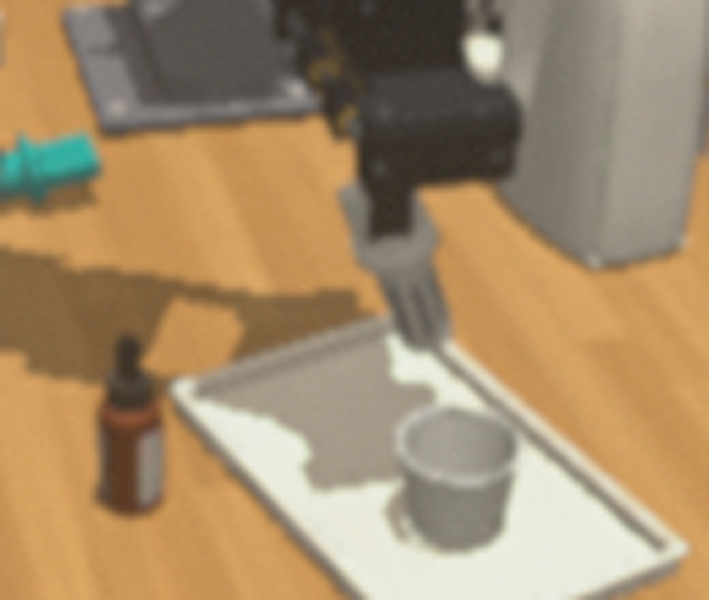

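The nudge worked: the tilt is down to about 20°. Repeating it.

Call:
move_arm(commands=[[1,5,0,-15,0],[1,10,0,-40,0],[1,10,0,-65,0],[1,10,0,-75,0],[1,10,0,-75,0],[1,0,0,-40,0],[1,-10,0,0,0],[1,-10,0,0,0]])

```text
time: 15.32
position: [0.5501, -0.1751, 0.1573]
tool_rot: [0.008, 0.7, -0.014, 0.714]
ft_force: [2.4, -0.8, -0.3]
grip_width: 0.0141
```

```bash
python3 -c "
from h import *
go(.508,-.17,.124,88)
snap('q',top=None,side=(270,180,130,110))"
```

```text
t=15.32 pos=[ 0.5501 -0.1751  0.1573] shift=[ 32.5   4.1 -42.9] jaw=88.3 xdown=-0.9998 w=0.0141 q6=-2.04 f=[ 2.4 -0.8 -0.3] turn=0.3
```

View pics/q_side.png

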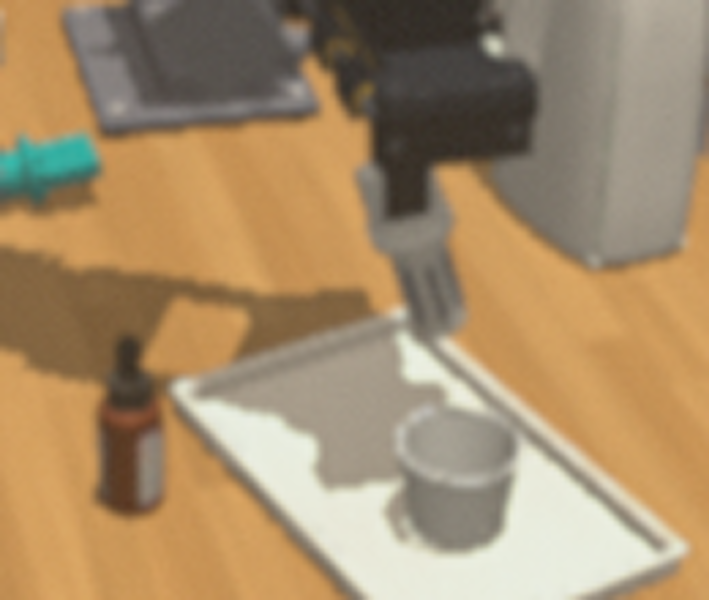

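Call:
move_arm(commands=[[1,0,0,-20,0],[1,4,0,-61,0],[1,0,0,-20,0],[1,-4,0,21,0],[1,-4,0,45,0],[1,-4,0,58,0],[1,-4,0,63,0],[1,-4,0,63,0]])

```text
time: 16.03
position: [0.6029, -0.1733, 0.1574]
tool_rot: [0.011, 0.707, -0.011, 0.707]
ft_force: [0.3, 0.1, -0.3]
grip_width: 0.0142
```

```bash
python3 -c "
from h import *
go(.508,-.17,.124,88)
snap('r',top=None,side=(270,180,130,110))"
```

```text
t=16.03 pos=[ 0.6029 -0.1733  0.1574] shift=[ 33.4   0.5 -94.9] jaw=88.3 xdown=-1.0000 w=0.0142 q6=-2.00 f=[ 0.3  0.1 -0.3] turn=0.3
```

View pics/r_side.png

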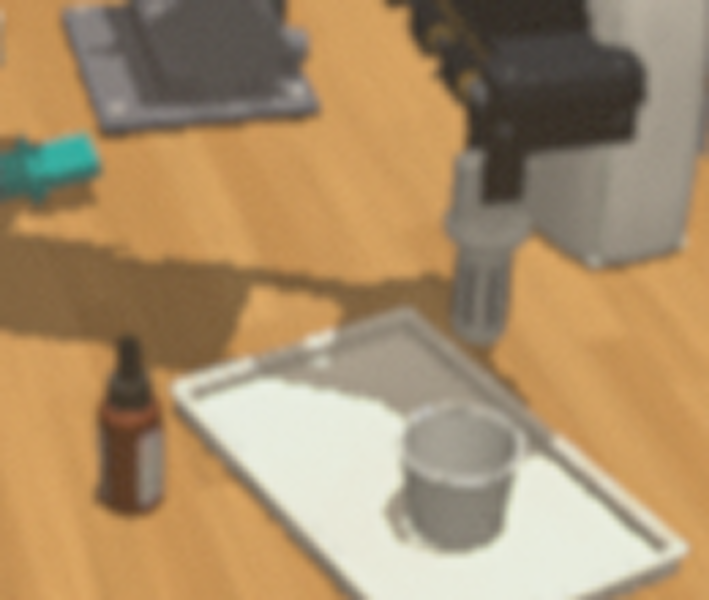

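It's upright now. I'll firm the grip moderately, move it back over the tray, and measure the tilt.

Call:
move_arm(commands=[[1,0,0,0,0],[1,0,0,0,0],[1,0,0,-8,0],[1,0,0,-22,0],[1,0,0,-42,0],[1,0,0,-62,0],[1,0,0,-74,0],[1,0,0,-78,0]], newtons=20)

```text
time: 16.75
position: [0.5202, -0.1701, 0.1577]
tool_rot: [0.012, 0.708, -0.011, 0.706]
ft_force: [-0.1, 0.1, -1.6]
grip_width: 0.0142
```

```bash
python3 -c "
from h import *
go(.525,-.173,.124,88)
snap('u',top=(330,150,130,100),side=(310,190,70,70))
p=np.array([.525,-.173,.15])
a,b=proj('side',[p,p-[0,0,.1]]);print(a,b,np.degrees(np.arctan2(*(b-a))))
"
```

```text
t=16.75 pos=[ 0.5202 -0.1701  0.1577] shift=[33.7 -2.8  5. ] jaw=88.2 xdown=-1.0000 w=0.0142 q6=-2.06 f=[-0.1  0.1 -1.6] turn=0.2
[333.74982425 212.03336954] [332.64748562 242.14353217] -2.0966726961397684
```

View pics/u_side.png

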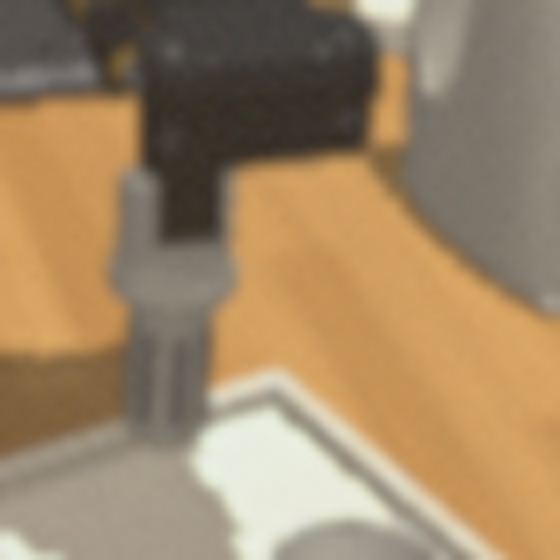

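View pics/u_top.png

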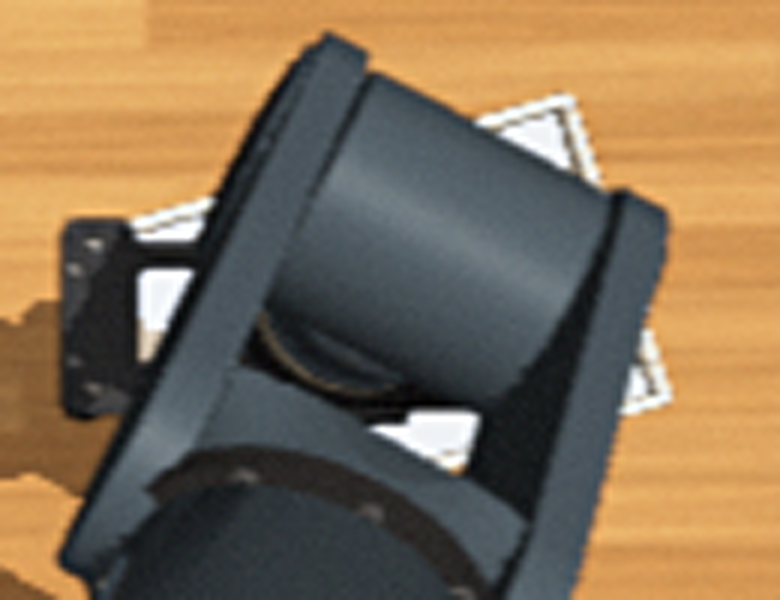

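Tilt is within about 1–2° of vertical: the shaft leans −1.3° in the image against −2.1° for the projected vertical. The foot is at about (331,244), over the free part of the tray. Lowering.

Call:
move_arm(commands=[[1,6,0,2,0],[1,14,0,3,0],[1,22,0,3,0],[1,28,0,3,0],[1,33,0,3,0],[1,36,0,3,0],[1,36,0,3,0],[1,36,0,3,0]])

```text
time: 17.52
position: [0.5268, -0.171, 0.1214]
tool_rot: [0.011, 0.707, -0.011, 0.707]
ft_force: [0.0, -0.5, -0.2]
grip_width: 0.0138
```

```bash
python3 -c "
from h import *
go(.525,-.173,.124,88)
snap('v',top=None,side=(310,190,70,70))
"
```

```text
t=17.52 pos=[ 0.5268 -0.171   0.1214] shift=[-2.6 -2.1 -1.8] jaw=88.2 xdown=-1.0000 w=0.0138 q6=-2.06 f=[ 0.  -0.5 -0.2] turn=0.2
```

View pics/v_side.png

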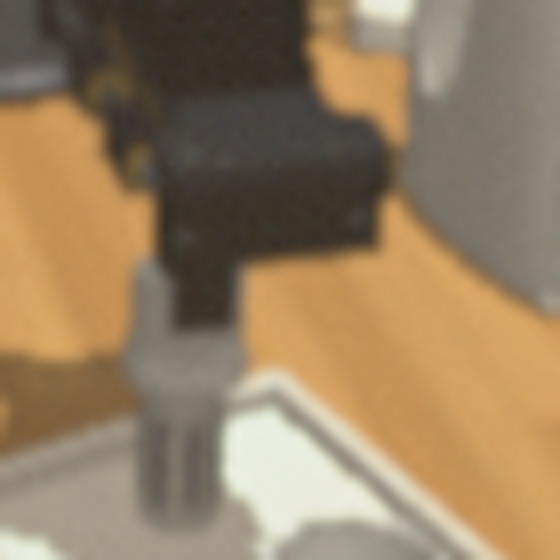

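Call:
move_arm(commands=[[1,1.5,0,0,0],[1,3,0,0,0],[1,4.5,0,0,0],[1,6,0,0,0],[1,6,0,0,0]])

```text
time: 17.98
position: [0.527, -0.1711, 0.1164]
tool_rot: [0.011, 0.707, -0.011, 0.707]
ft_force: [-0.2, 0.9, 3.2]
grip_width: 0.0138
```

Call:
move_arm(commands=[[1,1,0,0,0],[1,2,0,0,0],[1,2,0,0,0]], newtons=10)

```text
time: 18.23
position: [0.5281, -0.1714, 0.1158]
tool_rot: [0.011, 0.706, -0.011, 0.708]
ft_force: [-0.7, 1.7, 11.5]
grip_width: 0.0137
```

```bash
python3 -c "
from h import *
go(.525,-.173,.11,88)
snap('w',top=None,side=(310,190,70,70))
x=np.array([.523,-.172-.015,.004]);print(proj('side',x))
"
```

```text
t=18.23 pos=[ 0.5281 -0.1714  0.1158] shift=[ 5.8 -1.6 -3.1] jaw=88.2 xdown=-1.0000 w=0.0137 q6=-2.06 f=[-0.7  1.7 11.5] turn=0.2
[[332.92921744 258.03725331]]
```

View pics/w_side.png

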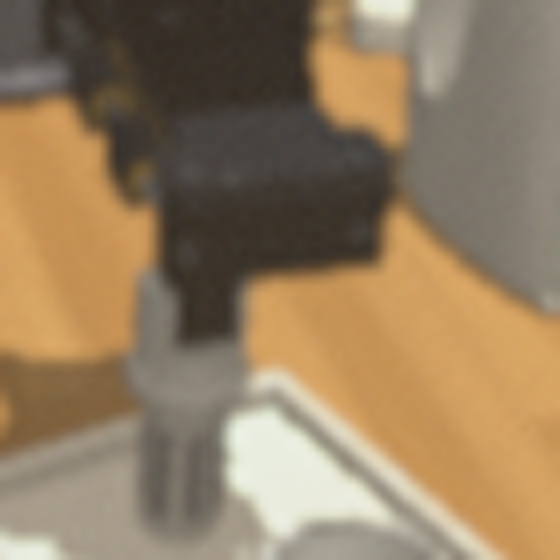

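Foot on the floor (11.5 N up; foot edge at row 257.5, 258 expected). I'll ease off so it settles flat, then open.

Call:
move_arm(commands=[[1,0,0,0,0],[1,-1,0,0,0],[1,-1.5,0,0,0],[1,-1.5,0,0,0]], newtons=3)

```text
time: 18.62
position: [0.5268, -0.1711, 0.1153]
tool_rot: [0.011, 0.707, -0.011, 0.707]
ft_force: [-0.1, -0.1, 2.0]
grip_width: 0.0143
```

Call:
move_arm(commands=[[0.6,0,0,0,0],[0.5,0,0,0,0],[0.4,0,0,0,0],[0.3,0,0,0,0],[0.3,0,0,0,0]])

```text
time: 19.03
position: [0.5268, -0.171, 0.1151]
tool_rot: [0.011, 0.707, -0.011, 0.707]
ft_force: [0.3, 0.1, -0.5]
grip_width: 0.0281
```

```bash
python3 -c "
from h import *
go(.525,-.173,.11,88)
snap('x',top=None,side=(310,190,70,70))
"
```

```text
t=19.03 pos=[ 0.5268 -0.171   0.1151] shift=[ 5.1 -2.  -1.7] jaw=88.2 xdown=-1.0000 w=0.0281 q6=-2.06 f=[ 0.3  0.1 -0.5] turn=0.2
```

View pics/x_side.png

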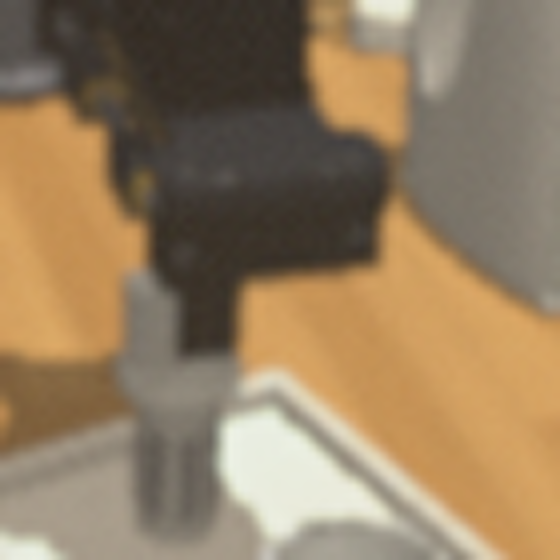

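It stands free and upright. Now lift straight up and back away.

Call:
move_arm(commands=[[0.3,-10,0,0,0],[0.3,-30,0,0,0],[0.3,-55,0,0,0],[0.3,-85,0,0,0],[0.3,-115,0,0,0],[0.3,-140,30,0,0],[0.3,-150,60,0,0],[0.3,-150,90,-20,0]])

```text
time: 19.75
position: [0.5146, -0.0813, 0.2697]
tool_rot: [0.01, 0.702, -0.013, 0.712]
ft_force: [1.5, 0.7, 0.4]
grip_width: 0.0303
```

Call:
move_arm(commands=[[0.3,0,38,-10,0],[0.3,0,76,-20,0],[0.3,0,114,-30,0],[0.3,0,150,-40,0],[0.3,0,170,-40,0],[0.3,0,170,-40,0],[0.3,0,170,-40,0]])

```text
time: 20.33
position: [0.4748, 0.0915, 0.266]
tool_rot: [0.01, 0.707, -0.01, 0.707]
ft_force: [-0.2, -1.1, -1.0]
grip_width: 0.0306
```

```bash
python3 -c "
from h import *
go(.525,-.173,.11,88)
snap('y',top=(130,60,320,240),side=(200,110,240,210))
"
```

```text
t=20.33 pos=[0.4748 0.0915 0.266 ] shift=[ 156.2 -262.9   57.3] jaw=88.4 xdown=-1.0000 w=0.0306 q6=-1.58 f=[-0.2 -1.1 -1. ] turn=0.4
```

View pics/y_side.png

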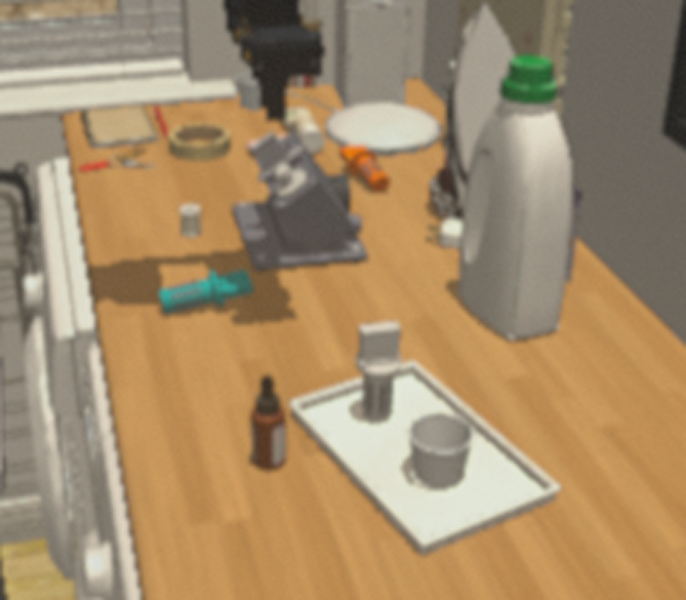

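View pics/y_top.png

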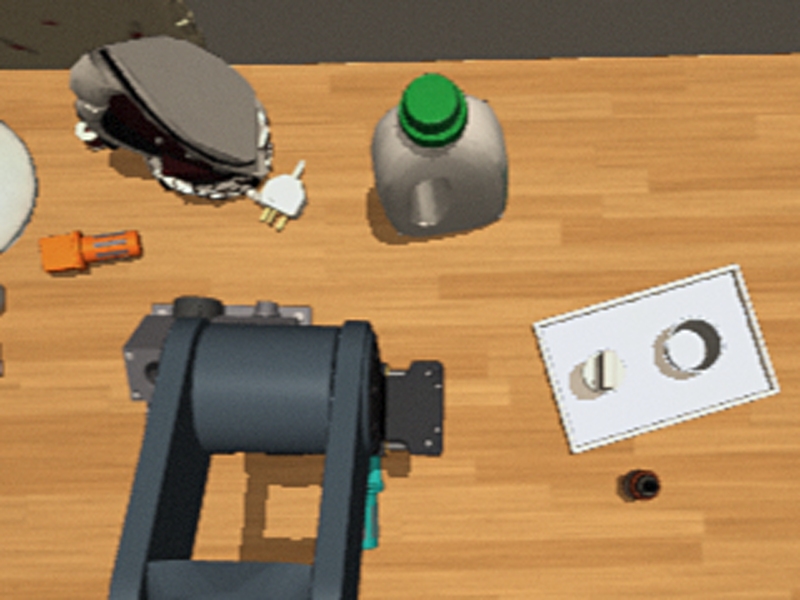

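The filter stands upright and free in the tray at top-view pixel (369,209). The cup, dropper, jug and pump are where they were. Handing in.

```bash
python3 -c "
from rig import robot
print(robot.hand_in())"
```

```text
the job is handed in; nothing more can be done
None
```

The job is done and handed in; the hand-in gave no verdict. The arm had used about 20 s of the 54 s when I did so.

- **Keeper:** I turned it anticlockwise with the jaws as a loose wrench. By jaw angle it ended at about 80–90°, and the top view showed the bar lying up the slope, clear of both flanges. I did not measure the joint value itself.
- **Filter:** I drew it straight out along its sleeve by about 88 mm, with wrist forces of only a few newtons.
- **Bringing it upright:** The tool cannot tilt, and at the lightest grip (3 N) the filter did not swing down by itself. Three short sideways jerks low over the tray swung it upright in the light grip, to within about 1–2° of vertical in the side view.
- **Placing:** I lowered it until it touched (peak 11.5 N), eased off to about 2 N, then opened and moved away.

**Last checks:**
- In the last pictures the filter stands upright and free in the tray, between the near left wall and the cup.
- The cup, dropper and jug look unmoved in both views, and the spool in the side view.
- The pump looks unmoved in the side view; the arm covered most of it from above.
- The knob insert is in its sleeve, with no check disagreeing. These were judged by eye; I did not measure the final positions numerically.

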